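# Light the open sugar tin

## Robot

A 6-joint arm with a two-finger parallel gripper is mounted at the origin on the work surface. World frame = base frame: x ahead of the robot, y to its left, z up, the work surface at z = 0. Lengths are in m, angles in rad, forces in N, time in s.
With the tool pointing down it reaches from about 0.35 to 0.775 m from the base axis. Payload 5.5 kg.
Tool frame: the origin (TCP) lies on the mounting face of the last link; the fingertips stand 173 mm ahead of it and the grasp point (between the pads) lies 155 mm ahead of it; z points along the fingers, y is the direction in which the jaws open and shut (so a half turn about z gives the same grasp; the last joint's range is limited). The gripper opens to 85 mm and grips with 20 to 120 N. Pads are 22 mm wide; open, the fingers measure 114 mm over their backs; the gripper's body (76 mm by 85 mm) begins 54 mm behind the grasp point. The pads swing forward as they close: fully open they stand 13 mm farther back than shut.
Start: joints at [-1.4, 0.313, 0.046, 1.304, 0, 1.431], TCP at [0.176, -0.547, 0.405] pointing down, gripper open.
Joint ranges: [-2.76, 2.76], [-0.86, 1.69], [-1.03, 1.26], [-2.2, 2.34], [-1.47, 1.5], [-3.14, 3.14]. Speed limits (rad/s): [2.57, 2.57, 3.14, 3.14, 3.14, 3.14].

## Interface

Orientations are given as a unit quaternion [w, x, y, z].
In Python, from workcell import get_state, eyes, env gives the robot as it stands. The module is installed in compiled form; this text tells all that it offers.
- The arm moves only by the tool carry_out, never from a script. Its argument "motion" is a list of rows, each an object of numbers: "jaw": the opening, from -1 (shut) to 1 (fully open); "tx", "ty", "tz": the shift along the tool's x, y, z in cm; "wx", "wy", "wz": the turn, a rotation vector about the tool's x, y, z in degrees. In form: [{"jaw": .., "tx": .., "ty": .., "tz": .., "wx": .., "wy": .., "wz": ..}, ...]. A call has 1 to 20 rows; each row shifts and turns the commanded pose from where the row before left it, along the tool's axes as they then stand; what a row does not reach is not made up. A row lasts 1/8 s, in which the tool goes at most 62.5 mm and 10.7 degrees, less where a joint would pass 70% of its speed; a pose out of reach is approached as far as the arm can. A call with a gripper value outside its range is refused whole. The fingers move at their own pace and stop on an object; "force" is the grip in N (left out, the last holds). Time passes only in rows, so rows that do not move let the fingers close. It gives the time, the measured TCP pose, the force and the opening at its end, in the units of the state.
- get_state(): the state, without advancing time (a new reading comes with each control period).
- eyes.read_camera(name): name is "scene" or "top" or "wrist"; returns the picture (420x560x3 uint8, blue, green, red); there is no depth.
- eyes.calibration(name): a dict with "K" (3x3 intrinsics, pixels), "camera_from_world" (4x4, takes a point from world to camera coordinates). Camera axes: x right, y up, looking along -z (the intrinsics and any distortion apply to the point x, -y, -z); pixel columns grow to the right and rows downward; lengths in m; the calibration is good to about 2 mm. The wrist camera is an equidistant fisheye: a pixel r from the principal point sees the ray r / f radians off the axis. A picture is of the moment at which its call begins: read the wrist's pose just before it. calibration takes no time and is no camera call; for the wrist camera it gives the pose at the moment of the call.
- env.hand_in(): hands the job in, once; it reports no verdict.
The state is a dict: "clock": time; "joint_pos": joint angles; "qvel": joint speeds; "tau": joint torques, N m; "tcp_pos": TCP position; "orientation": TCP orientation; "wrist_force": force on the tool from outside, world axes, zero at the start; "ft_torque": the same for the moment, N m; "finger_gap": finger opening in m.
Only numpy, scipy, OpenCV 4.12 (cv2) and the standard library are available. Lean on these libraries where they do the work, as an engineer would, in place of code of your own. Each camera call takes 0.05 s, during which the arm holds its last target.

## Task

I want to see what is left in the sugar tin. Press the latch button on the front of the stainless tin so that its lid springs fully open, then swing the lamp's stiff two-jointed arm round so that the shade stays centred over the open tin. Leave the tin, teapot, trivet, glasses and spoon where they stand.

Things in the scene. Friction and masses are not known exactly. Their poses are not given: they have to be found in the camera images.
- tin: Stainless sugar tin, loose, about 0.7 kg, a rectangular box 100 mm (its x) by 112 mm (its y), 85 mm high, 3 mm walls; origin: centre of its underside, z up. Its front, with the black latch button, is its -x side; the lid is hinged along the top of its +x side.
- tin_mouth (a point): Centre of the tin's open mouth, 85 mm above the tin's origin.
- tin_button (a point): Top centre of the tin's black round press button, 18 mm across, upright, in a steel housing on the front of the tin: 79 mm in front (-x) of the tin's origin, its top 102 mm above the table, 10 mm above the collar round it. Pressed straight down it moves 6 mm to a hard stop (1.2 N at first, 4 N at the stop) and springs back; at about 4.5 mm it has drawn the catch off the lid's front edge. Catch and lid edge lie 20 mm behind it (+x), up to 94 mm high.
- tin_lid (a joint): Angle of the lid about its hinge, rad: 0 shut, 1.75 fully open. Held shut by the latch; once released, its spring opens it by itself in about a second. It rises from the front and leans back past upright; open, its top is about 190 mm above the table.
- lamp: Swing-arm table lamp on a heavy foot that does not move (124 mm disc, 22 mm high); origin: centre of the foot's underside, z up. An upright post carries two level tubes in a row (14 mm thick, centre lines 285 mm above the table): the arm, 140 mm from post axis to elbow axis, and the boom, 140 mm from elbow axis to shade axis. Both joints turn about upright axes, are stiff with friction and stay where they are left; nothing of the lamp is higher than 308 mm.
- lamp_post (a point): On the axis of the lamp's post (shoulder joint), at the height of the tubes, 285 mm.
- lamp_elbow (a point): On the axis of the elbow joint, at the height of the tubes. The elbow is a dark upright cylinder 30 mm across, from 265 to 301 mm above the table.
- lamp_shade (a point): Centre of the underside of the green round shade, on the shade's axis, 227 mm above the table. The shade is 100 mm across from 227 to 235 mm height and narrows like a dome to 68 mm at 257 mm and to a 28 mm neck at 263 mm, up to the boom.
- lamp_arm (a joint): Angle of the arm about the post, rad: 0 when the arm points along the lamp's -x, growing counter-clockwise seen from above; range -1.3 to 2.5. Stiff: 0.8 N m, that is about 6 N pushed at the elbow.
- lamp_boom (a joint): Angle of the boom about the elbow, rad: 0 when the boom continues the arm straight on, growing counter-clockwise seen from above; range -2.3 to 2.3. Takes 0.2 N m, about 1.5 N pushed at the shade or 3 N halfway along the boom; being four times easier than the arm's joint, it gives way first when the boom is pushed across beyond its middle, while a push on the elbow turns the arm alone and carries the boom along unbent.
- teapot: White ceramic teapot, 0.75 kg, body 132 mm across, 137 mm high, spout to its -x (112 mm from the axis), handle to +x (106 mm); stands on the trivet. Origin: centre of its underside.
- trivet: Round blue-grey hard silicone trivet, 170 mm across, 8 mm thick, under the teapot. Origin: centre of its underside.
- glass_a: Pink glass, 68 mm across the rim, 54 mm at the foot, 88 mm high. Origin: centre of its underside.
- glass_b: Second pink glass, the same size. Origin: centre of its underside.
- glass_c: Third pink glass, the same size. Origin: centre of its underside.
- spoon: Short olive wood spoon lying flat, 160 mm long along its x (bowl at +x), 11 mm thick handle, 31 mm wide bowl. Origin: under its middle, on the table.
Not all that is in view belongs to the job. What is shaped like the tin but blue or yellow is not meant.

How it is judged:
By the outcome, as a careful person would: the job done as asked, in the order asked, and still so for the second after the job is handed in, with the robot touching nothing.
It also fails if it takes over 64 s, if anything falls off the work surface, if the arm or the gripper's body presses on something with over 40 N, if the wrist force passes 120 N, or if a joint passes its speed limit or range.

## Working session

There is one attempt and no reset: what is moved stays moved. The work goes in short steps, Python scripts to look and compute and a tool call to move; the robot and the scene stay as the last step left them, time stands still between calls to the robot, and variables do not carry over. Pictures are saved under pics/ and viewed, and the job is handed in when it is done.

Besides the shell and the picture viewer there is one more tool, called after ">>>" as name([rows], argument=value, ...), one row to a line, values as JSON. carry_out: Moves the arm, as the interface text tells. Its arguments: {"type":"object","properties":{"motion":{"type":"array"},"force":{"type":"number"}},"required":["motion"]}

```bash
mkdir -p pics; python3 - <<'E'
from workcell import get_state, eyes, env
import cv2
print(get_state())
for n in("scene","top","wrist"):
    c=eyes.calibration(n); print(n,c)
    cv2.imwrite(f"pics/{n}0.png",eyes.read_camera(n))
E
```

```text
{'clock': 0.0, 'joint_pos': array([-1.39961541e+00,  3.13985855e-01,  4.49606472e-02,  1.30358436e+00,
        1.52645038e-05,  1.43120471e+00]), 'qvel': array([ 0.00116059, -0.00023854,  0.0005856 , -0.0004385 , -0.00026497,
       -0.00123946]), 'tau': array([ 6.60742589e-04, -4.80626392e+01,  2.98532653e+01,  1.93888927e-02,
       -2.83114366e-05, -1.19567468e-05]), 'tcp_pos': array([ 0.17579431, -0.54725645,  0.40380936]), 'orientation': array([-9.06627891e-04,  9.87951420e-01,  1.54761656e-01, -6.68785898e-06]), 'wrist_force': array([-0.14677616, -0.03924861, -0.21886671]), 'ft_torque': array([-0.01881737, -0.02044501, -0.05159674]), 'finger_gap': 0.08528174010293307}
scene {'K': array([[473.31371319,   0.        , 284.55137465],
       [  0.        , 473.31371319, 212.33546611],
       [  0.        ,   0.        ,   1.        ]]), 'camera_from_world': array([[ 0.86534494,  0.50110331, -0.00857966, -0.46880307],
       [-0.37783858,  0.66353736,  0.64572144,  0.07089874],
       [ 0.32926607, -0.55553005,  0.76352486, -1.49120407],
       [ 0.        ,  0.        ,  0.        ,
[... 278 characters left out ...]
564e-02],
       [ 9.78827640e-01, -4.38006838e-02,  1.99944872e-01,
        -5.48708109e-01],
       [-1.99748330e-01,  8.86350824e-03,  9.79807146e-01,
        -1.25385300e+00],
       [ 0.00000000e+00,  0.00000000e+00,  0.00000000e+00,
         1.00000000e+00]])}
wrist {'K': array([[325.1922621 ,   0.        , 276.85976935],
       [  0.        , 325.1922621 , 212.22109965],
       [  0.        ,   0.        ,   1.        ]]), 'camera_from_world': array([[ 0.30576121, -0.95210615, -0.00199212, -0.57508048],
       [ 0.90137238,  0.2901411 , -0.32147469,  0.04163075],
       [ 0.30665602,  0.09649885,  0.94691608, -0.3820713 ],
       [ 0.        ,  0.        ,  0.        ,  1.        ]])}
```

View pics/scene0.png

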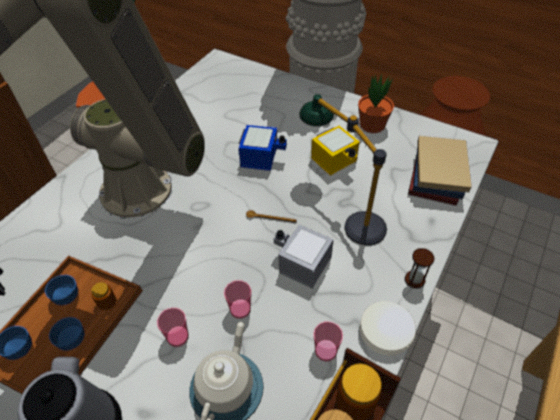

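View pics/top0.png

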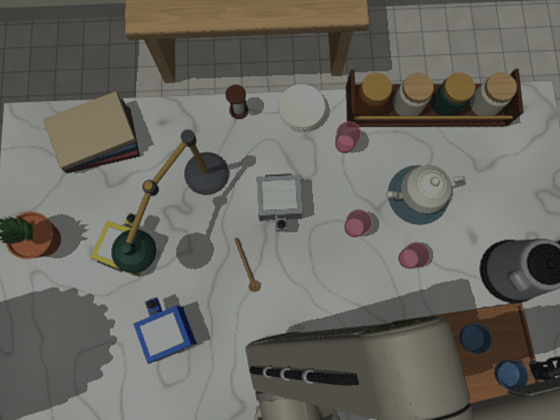

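View pics/wrist0.png

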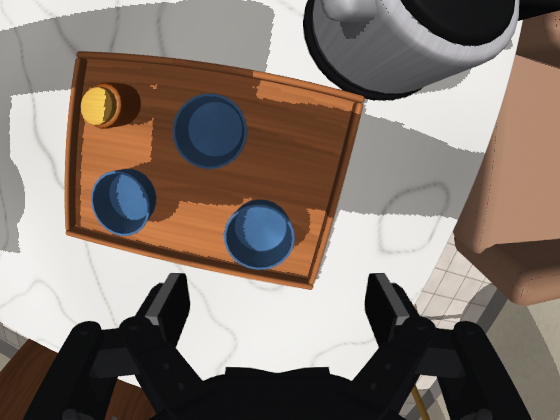

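Three tin-shaped things, in the top view: yellow at (122,247), blue at (163,333), and grey stainless at (280,197) with its button at (281,224). The grey one fits the description "stainless". I'll confirm it in an enlarged crop.

```bash
python3 - <<'E'
import cv2,numpy as np
t=cv2.imread("pics/top0.png");s=cv2.imread("pics/scene0.png")
a=cv2.resize(t[110:290,85:325],None,fx=3.3,fy=3.3,interpolation=cv2.INTER_CUBIC)
b=cv2.resize(s[80:300,225:405],None,fx=2.7,fy=2.7,interpolation=cv2.INTER_CUBIC)
cv2.imwrite("pics/ctop.png",a);cv2.imwrite("pics/cscene.png",b)
E
```

```text
(no output)
```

View pics/ctop.png

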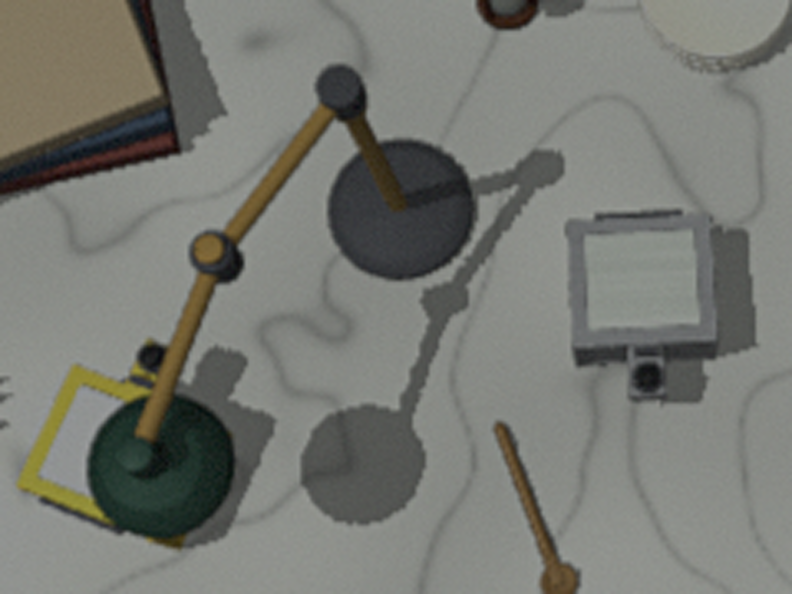

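View pics/cscene.png

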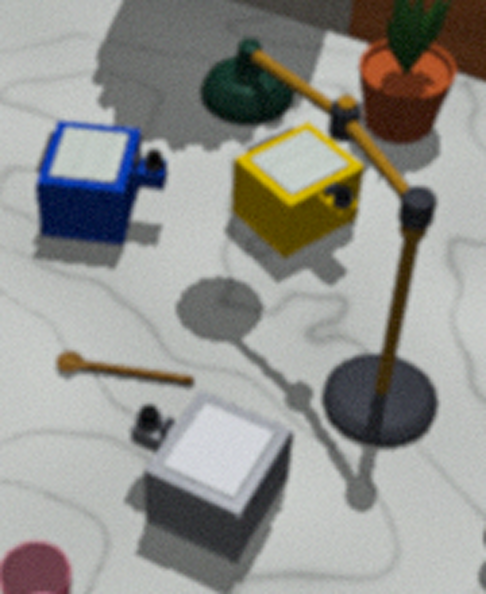

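```bash
cat > h.py <<'E'
import numpy as np, cv2
from workcell import eyes
C={n:eyes.calibration(n) for n in("scene","top")}
def ray(n,p,c=None):
    c=c or C[n];K=c["K"];M=c["camera_from_world"]
    x=(p[0]-K[0,2])/K[0,0];y=(p[1]-K[1,2])/K[1,1]
    if n=="wrist":
        r=np.hypot(x,y);v=np.array([x,y,1.]) if r<1e-9 else np.array([x/r*np.sin(r),y/r*np.sin(r),np.cos(r)])
    else: v=np.array([x,y,1.])
    v=v*[1,-1,-1]; R=M[:3,:3]; d=R.T@v
    return -R.T@M[:3,3], d/np.linalg.norm(d)
def plane(n,p,z,c=None):
    o,d=ray(n,p,c); return o+d*(z-o[2])/d[2]
def tri(r1,r2):
    A=np.zeros((3,3));b=np.zeros(3);L=[]
    for o,d in(r1,r2):
        P=np.eye(3)-np.outer(d,d);A+=P;b+=P@o
    x=np.linalg.solve(A,b)
    return x,[np.linalg.norm((np.eye(3)-np.outer(d,d))@(x-o)) for o,d in(r1,r2)]
def tc(x,y):return (84.85+x/3.3,109.85+y/3.3)
def sc(x,y):return (224.8+x/2.7,79.8+y/2.7)
E
python3 - <<'E'
from h import *
np.set_printoptions(precision=4,suppress=True)
P={"button":((648,373),(149,412)),"postcap":((341,84),(420,197)),"elbow":((212,248),(345,103)),"neck":((142,455),(250,47)),
"c_pp":((570,220),(293,435)),"c_pm":((710,213),(240,513)),"c_mm":((717,342),(147,465)),"c_mp":((577,352),(205,395)),
"spoon_h":((500,425),(190,381)),"spoon_b":((560,580),(70,364))}
for k,(a,b) in P.items():
    x,e=tri(ray("top",tc(*a)),ray("scene",sc(*b))); print(k,x,np.round(e,4))
for k,z in(("button",.102),("postcap",.301),("elbow",.301),("neck",.27),("c_pp",.09),("c_pm",.09),("c_mm",.09),("c_mp",.09)):
    print(k,z,plane("top",tc(*P[k][0]),z),plane("scene",sc(*P[k][1]),z))
print("foot",plane("top",tc(400,209),.022),plane("scene",sc(380,397),.022))
# green shade
for n in("top","scene"):
    im=cv2.imread(f"pics/{n}0.png").astype(int);b,g,r=im[...,0],im[...,1],im[...,2]
    m=((g>r+10)&(g>b+3)).astype(np.uint8);k,l,st,ce=cv2.connectedComponentsWithStats(m)
    for i in range(1,k):
        if st[i,4]>150: print(n,st[i],ce[i])
E
```

```text
button [0.5205 0.0136 0.0984] [0.0004 0.0004]
postcap [0.69   0.2136 0.2989] [0.0009 0.0009]
elbow [0.5776 0.2974 0.3038] [0.0001 0.0001]
neck [0.4469 0.3468 0.2898] [0.0022 0.0022]
c_pp [0.6507 0.07   0.0815] [0.0006 0.0006]
c_pm [ 0.6497 -0.0411  0.0891] [0.0011 0.0011]
c_mm [ 0.5462 -0.0396  0.0909] [0.0032 0.0032]
c_mp [0.5471 0.0712 0.0772] [0.0047 0.0047]
spoon_h [0.4995 0.1361 0.0034] [0.0002 0.0002]
spoon_b [0.371  0.0916 0.0024] [0.0005 0.0005]
button 0.102 [0.5195 0.0134 0.102 ] [0.5222 0.0115 0.102 ]
postcap 0.301 [0.6884 0.2127 0.301 ] [0.6912 0.2123 0.301 ]
elbow 0.301 [0.5785 0.2982 0.301 ] [0.5763 0.3007 0.301 ]
neck 0.27 [0.4481 0.3512 0.27  ] [0.4364 0.3733 0.27  ]
c_pp 0.09 [0.6478 0.0694 0.09  ] [0.6533 0.0645 0.09  ]
c_pm 0.09 [ 0.6486 -0.0418  0.09  ] [ 0.6506 -0.0409  0.09  ]
c_mm 0.09 [ 0.5439 -0.0417  0.09  ] [ 0.5481 -0.0367  0.09  ]
c_mp 0.09 [0.5409 0.0678 0.09  ] [0.555  0.0657 0.09  ]
foot [0.6832 0.2134 0.022 ] [0.6929 0.2035 0.022 ]
top [435  83  32  30 186] [445.9624 101.2258]
top [  0 217  32  26 529] [ 14.7259 229.1059]
top [ 112  231   43   42 1067] [131.6579 253.4292]
scene [369  78  22  27 316] [377.943   89.8861]
scene [300  93  33  33 529] [314.7656 112.1418]
```

The stainless tin is confirmed: grey body, with the black button on its front at top pixel (281,223). Triangulation gives button ≈(0.520, 0.0135), post (0.690, 0.213), elbow (0.578, 0.298), shade (0.447, 0.347) and mouth ≈(0.599, 0.0145).

First I turn the tool so the camera sits on the -x side, close the jaws and move to the hover point.

>>> carry_out([
  {"jaw":-1,"wz":-10.4},
  {"jaw":-1,"wz":-10.4},
  {"jaw":-1,"wz":-10.4},
  {"jaw":-1,"wz":-10.4},
  {"jaw":-1,"wz":-10.4},
  {"jaw":-1,"wz":-10.4},
  {"jaw":-1,"wz":-10.4},
  {"jaw":-1,"wz":-10.4},
  {"jaw":-1,"wz":-10.4},
  {"jaw":-1,"wz":-10.4},
  {"jaw":-1,"wz":-10.4},
  {"jaw":-1,"wz":-10.4},
  {"jaw":-1,"wz":-10.4},
  {"jaw":-1,"wz":-10.4},
  {"jaw":-1,"wz":-10.4},
  {"jaw":-1,"wz":-6.2},
])

```text
invalid input at $.motion[0]: expected keys jaw, tx, ty, tz, wx, wy, wz
```

>>> carry_out([
  {"jaw":-1,"tx":-2.6,"ty":4.6},
  {"jaw":-1,"tx":-2.6,"ty":4.6},
  {"jaw":-1,"tx":-2.6,"ty":4.6},
  {"jaw":-1,"tx":-2.6,"ty":4.6},
  {"jaw":-1,"tx":-2.6,"ty":4.6},
  {"jaw":-1,"tx":-2.6,"ty":4.6},
  {"jaw":-1,"tx":-2.6,"ty":4.6},
  {"jaw":-1,"tx":-2.6,"ty":4.6},
  {"jaw":-1,"tx":-2.6,"ty":4.6},
  {"jaw":-1,"tx":-2.6,"ty":4.6},
  {"jaw":-1,"tx":-2.6,"ty":4.6},
  {"jaw":-1,"tx":-2.6,"ty":4.6},
  {"jaw":-1},
  {"jaw":-1},
])

```text
invalid input at $.motion[0]: expected keys jaw, tx, ty, tz, wx, wy, wz
```

```bash
python3 - <<'E'
from h import *
from workcell import get_state
np.set_printoptions(precision=4,suppress=True)
s=get_state();print(s['clock'],s['tcp_pos'],s['orientation'],s['wrist_force'],s['finger_gap'],s['joint_pos'])
import pickle
pickle.dump(eyes.calibration("wrist"),open("w1.pkl","wb"))
cv2.imwrite("pics/w1.png",eyes.read_camera("wrist"))
E
```

```text
0.15 [ 0.1758 -0.5473  0.404 ] [-0.0007  0.988   0.1548 -0.    ] [-0.3602  0.5785 -0.5537] 0.0854999217661413 [-1.3996  0.3139  0.0453  1.3035  0.      1.4312]
```

View pics/w1.png

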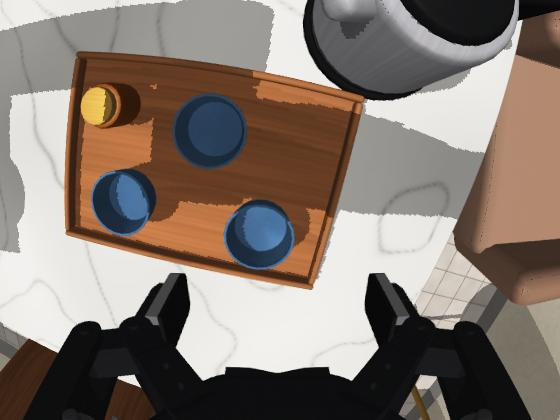

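The call was refused because every row needs all seven keys, so the arm hasn't moved and the picture is unchanged. I'll resend it with full rows.

>>> carry_out([
  {"jaw":-1,"tx":0,"ty":0,"tz":0,"wx":0,"wy":0,"wz":-10.4},
  {"jaw":-1,"tx":0,"ty":0,"tz":0,"wx":0,"wy":0,"wz":-10.4},
  {"jaw":-1,"tx":0,"ty":0,"tz":0,"wx":0,"wy":0,"wz":-10.4},
  {"jaw":-1,"tx":0,"ty":0,"tz":0,"wx":0,"wy":0,"wz":-10.4},
  {"jaw":-1,"tx":0,"ty":0,"tz":0,"wx":0,"wy":0,"wz":-10.4},
  {"jaw":-1,"tx":0,"ty":0,"tz":0,"wx":0,"wy":0,"wz":-10.4},
  {"jaw":-1,"tx":0,"ty":0,"tz":0,"wx":0,"wy":0,"wz":-10.4},
  {"jaw":-1,"tx":0,"ty":0,"tz":0,"wx":0,"wy":0,"wz":-10.4},
  {"jaw":-1,"tx":0,"ty":0,"tz":0,"wx":0,"wy":0,"wz":-10.4},
  {"jaw":-1,"tx":0,"ty":0,"tz":0,"wx":0,"wy":0,"wz":-10.4},
  {"jaw":-1,"tx":0,"ty":0,"tz":0,"wx":0,"wy":0,"wz":-10.4},
  {"jaw":-1,"tx":0,"ty":0,"tz":0,"wx":0,"wy":0,"wz":-10.4},
  {"jaw":-1,"tx":0,"ty":0,"tz":0,"wx":0,"wy":0,"wz":-10.4},
  {"jaw":-1,"tx":0,"ty":0,"tz":0,"wx":0,"wy":0,"wz":-10.4},
  {"jaw":-1,"tx":0,"ty":0,"tz":0,"wx":0,"wy":0,"wz":-10.4},
  {"jaw":-1,"tx":0,"ty":0,"tz":0,"wx":0,"wy":0,"wz":-6.2},
])

```text
clock: 2.2
tcp_pos: [0.1758, -0.5474, 0.4044]
orientation: [-0.0, -0.002, 1.0, 0.0]
wrist_force: [0.5, -0.6, 0.0]
finger_gap: -0.0002
```

>>> carry_out([
  {"jaw":-1,"tx":-2.6,"ty":4.6,"tz":0,"wx":0,"wy":0,"wz":0},
  {"jaw":-1,"tx":-2.6,"ty":4.6,"tz":0,"wx":0,"wy":0,"wz":0},
  {"jaw":-1,"tx":-2.6,"ty":4.6,"tz":0,"wx":0,"wy":0,"wz":0},
  {"jaw":-1,"tx":-2.6,"ty":4.6,"tz":0,"wx":0,"wy":0,"wz":0},
  {"jaw":-1,"tx":-2.6,"ty":4.6,"tz":0,"wx":0,"wy":0,"wz":0},
  {"jaw":-1,"tx":-2.6,"ty":4.6,"tz":0,"wx":0,"wy":0,"wz":0},
  {"jaw":-1,"tx":-2.6,"ty":4.6,"tz":0,"wx":0,"wy":0,"wz":0},
  {"jaw":-1,"tx":-2.6,"ty":4.6,"tz":0,"wx":0,"wy":0,"wz":0},
  {"jaw":-1,"tx":-2.6,"ty":4.6,"tz":0,"wx":0,"wy":0,"wz":0},
  {"jaw":-1,"tx":-2.6,"ty":4.6,"tz":0,"wx":0,"wy":0,"wz":0},
  {"jaw":-1,"tx":-2.6,"ty":4.6,"tz":0,"wx":0,"wy":0,"wz":0},
  {"jaw":-1,"tx":-2.6,"ty":4.6,"tz":0,"wx":0,"wy":0,"wz":0},
  {"jaw":-1,"tx":0,"ty":0,"tz":0,"wx":0,"wy":0,"wz":0},
  {"jaw":-1,"tx":0,"ty":0,"tz":0,"wx":0,"wy":0,"wz":0},
])

```text
clock: 3.95
tcp_pos: [0.4875, 0.0046, 0.4044]
orientation: [-0.001, -0.0, 1.0, -0.0]
wrist_force: [0.0, -0.1, 0.1]
finger_gap: 0.0003
```

```bash
python3 - <<'E'
from h import *
from workcell import get_state
np.set_printoptions(precision=4,suppress=True)
s=get_state();print(s['clock'],s['tcp_pos'],s['orientation'],s['wrist_force'],s['finger_gap'],s['joint_pos'])
import pickle
pickle.dump(eyes.calibration("wrist"),open("w1.pkl","wb"))
cv2.imwrite("pics/w1.png",eyes.read_camera("wrist"))
E
```

```text
3.95 [0.4875 0.0046 0.4044] [-0.0005 -0.0005  1.     -0.0002] [ 0.0202 -0.1357  0.1077] 0.00030897325017220797 [-0.1552  0.1447 -0.1719  1.2553 -0.0006 -0.1561]
```

View pics/w1.png

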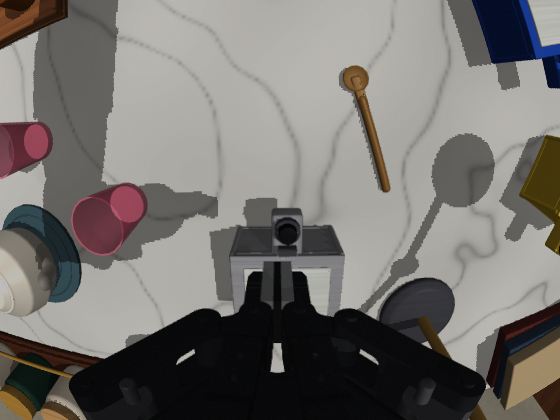

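The wrist view shows the stainless tin ahead of the fingers, with its black button at pixel (288,231).

```bash
python3 - <<'E'
from h import *
import pickle
np.set_printoptions(precision=4,suppress=True)
c=pickle.load(open("w1.pkl","rb"))
im=cv2.imread("pics/w1.png")
cv2.imwrite("pics/w1c.png",cv2.resize(im[195:275,220:360],None,fx=5.5,fy=5.5,interpolation=cv2.INTER_CUBIC))
print(plane("wrist",(288,229.5),.102,c), tri(ray("wrist",(288,230),c),ray("top",tc(648,373))))
for p in((231.5,255),(343,255)): print(plane("wrist",p,.09,c))
E
```

```text
[0.5141 0.0139 0.102 ] (array([0.5233, 0.0139, 0.0806]), [np.float64(0.0007735870658531788), np.float64(0.0007735870658531499)])
[ 0.5459 -0.0406  0.09  ]
[0.5462 0.0691 0.09  ]
```

View pics/w1c.png

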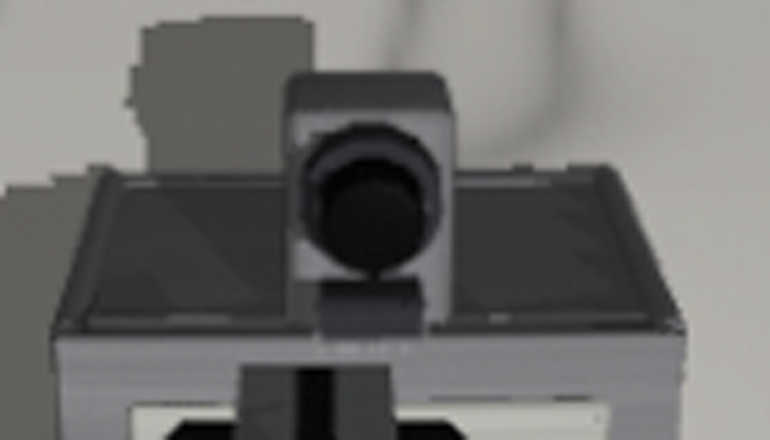

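```bash
python3 - <<'E'
from h import *
import pickle
np.set_printoptions(precision=4,suppress=True)
c=pickle.load(open("w1.pkl","rb"))
p=(287.6,236)
print(plane("wrist",p,.102,c), tri(ray("wrist",p,c),ray("top",tc(648,373))), tri(ray("wrist",p,c),ray("scene",sc(149,412))))
E
```

```text
[0.5204 0.0136 0.102 ] (array([0.5188, 0.0135, 0.106 ]), [np.float64(3.158206611432864e-05), np.float64(3.158206611430172e-05)]) (array([0.5213, 0.0134, 0.0995]), [np.float64(0.00027985711221298505), np.float64(0.0002798571122129225)])
```

>>> carry_out([
  {"jaw":-1,"tx":-3.0,"ty":0.9,"tz":0,"wx":0,"wy":0,"wz":0},
  {"jaw":-1,"tx":0,"ty":0,"tz":4,"wx":0,"wy":0,"wz":0},
  {"jaw":-1,"tx":0,"ty":0,"tz":4,"wx":0,"wy":0,"wz":0},
  {"jaw":-1,"tx":0,"ty":0,"tz":2.5,"wx":0,"wy":0,"wz":0},
  {"jaw":-1,"tx":0,"ty":0,"tz":1.5,"wx":0,"wy":0,"wz":0},
  {"jaw":-1,"tx":0,"ty":0,"tz":0.5,"wx":0,"wy":0,"wz":0},
  {"jaw":-1,"tx":0,"ty":0,"tz":0,"wx":0,"wy":0,"wz":0},
])

```text
clock: 4.88
tcp_pos: [0.518, 0.0131, 0.2803]
orientation: [0.0, 0.0, 1.0, -0.0]
wrist_force: [-0.5, 0.1, 0.6]
finger_gap: -0.0002
```

```bash
python3 - <<'E'
from h import *
from workcell import get_state
np.set_printoptions(precision=4,suppress=True)
s=get_state();print(s['clock'],s['tcp_pos'],s['orientation'],s['wrist_force'])
im=eyes.read_camera("scene")
cv2.imwrite("pics/s2.png",cv2.resize(im[180:300,225:375],None,fx=5,fy=5,interpolation=cv2.INTER_CUBIC))
E
```

```text
4.875 [0.518  0.0131 0.2803] [ 0.0004  0.0003  1.     -0.0001] [-0.4716  0.0625  0.5867]
```

View pics/s2.png

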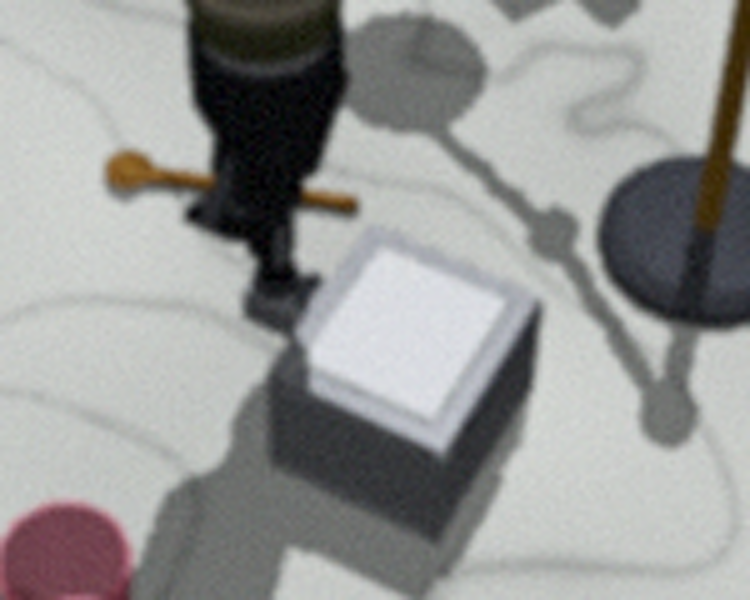

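The fingertips are directly over the button. I'll press in small steps.

>>> carry_out([
  {"jaw":-1,"tx":0,"ty":0,"tz":0.4,"wx":0,"wy":0,"wz":0},
  {"jaw":-1,"tx":0,"ty":0,"tz":0.2,"wx":0,"wy":0,"wz":0},
  {"jaw":-1,"tx":0,"ty":0,"tz":0.2,"wx":0,"wy":0,"wz":0},
  {"jaw":-1,"tx":0,"ty":0,"tz":0,"wx":0,"wy":0,"wz":0},
])

```text
clock: 5.42
tcp_pos: [0.5181, 0.0136, 0.272]
orientation: [0.001, -0.0, 1.0, -0.0]
wrist_force: [1.0, 0.3, 3.1]
finger_gap: 0.0002
```

>>> carry_out([
  {"jaw":-1,"tx":0,"ty":0,"tz":0.2,"wx":0,"wy":0,"wz":0},
  {"jaw":-1,"tx":0,"ty":0,"tz":0.05,"wx":0,"wy":0,"wz":0},
  {"jaw":-1,"tx":0,"ty":0,"tz":0,"wx":0,"wy":0,"wz":0},
])

```text
clock: 5.8
tcp_pos: [0.5177, 0.0136, 0.2694]
orientation: [0.0, -0.0, 1.0, -0.0]
wrist_force: [3.4, 0.1, 2.3]
finger_gap: -0.0005
```

```bash
python3 - <<'E'
from h import *
from workcell import get_state
np.set_printoptions(precision=4,suppress=True)
s=get_state();print(s['clock'],s['tcp_pos'],s['orientation'],s['wrist_force'])
im=eyes.read_camera("scene")
cv2.imwrite("pics/s3.png",cv2.resize(im[180:300,225:375],None,fx=5,fy=5,interpolation=cv2.INTER_CUBIC))
E
```

```text
5.8 [0.5177 0.0136 0.2694] [ 0.     -0.0001  1.     -0.    ] [3.3642 0.1468 2.2801]
```

View pics/s3.png

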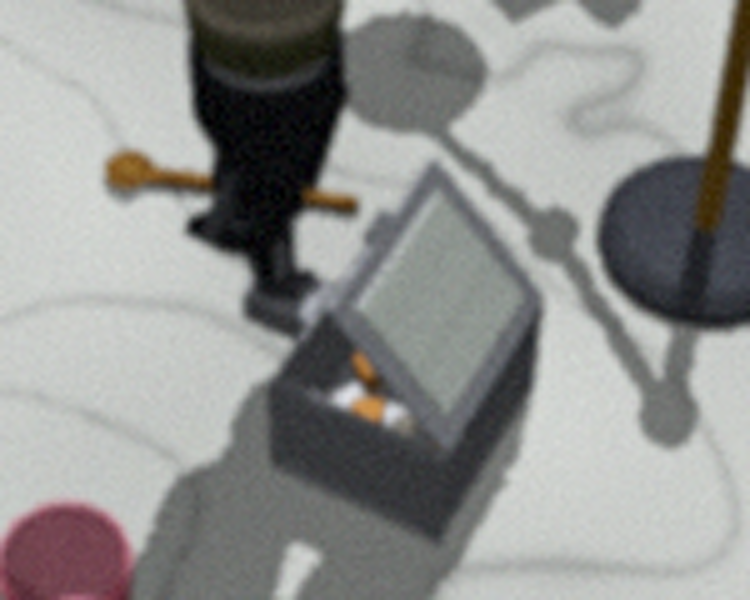

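The lid is springing open. I'll back off from the button, rise and look again.

>>> carry_out([
  {"jaw":-1,"tx":0,"ty":0,"tz":-1,"wx":0,"wy":0,"wz":0},
  {"jaw":-1,"tx":2,"ty":0,"tz":-1,"wx":0,"wy":0,"wz":0},
  {"jaw":-1,"tx":2,"ty":0,"tz":-2,"wx":0,"wy":0,"wz":0},
  {"jaw":-1,"tx":0,"ty":0,"tz":-6.2,"wx":0,"wy":0,"wz":0},
  {"jaw":-1,"tx":0,"ty":0,"tz":-6.2,"wx":0,"wy":0,"wz":0},
  {"jaw":-1,"tx":0,"ty":0,"tz":-6.2,"wx":0,"wy":0,"wz":0},
  {"jaw":0.4,"tx":0,"ty":0,"tz":0,"wx":0,"wy":0,"wz":9.3},
  {"jaw":0.4,"tx":0,"ty":0,"tz":0,"wx":0,"wy":0,"wz":9.3},
  {"jaw":0.4,"tx":0,"ty":0,"tz":0,"wx":0,"wy":0,"wz":9.3},
  {"jaw":0.4,"tx":0,"ty":0,"tz":0,"wx":0,"wy":0,"wz":9.3},
  {"jaw":0.4,"tx":0,"ty":0,"tz":0,"wx":0,"wy":0,"wz":0},
])

```text
clock: 7.22
tcp_pos: [0.4775, 0.0136, 0.4951]
orientation: [-0.0, 0.318, 0.948, -0.0]
wrist_force: [-0.1, 0.1, -0.5]
finger_gap: 0.0602
```

```bash
python3 - <<'E'
from h import *
from workcell import get_state
np.set_printoptions(precision=4,suppress=True)
s=get_state();print(s['clock'],s['tcp_pos'],s['orientation'],s['wrist_force'],s['finger_gap'])
cv2.imwrite("pics/s4.png",eyes.read_camera("scene"))
cv2.imwrite("pics/t4.png",eyes.read_camera("top"))
a=cv2.imread("pics/s4.png");b=cv2.imread("pics/t4.png")
cv2.imwrite("pics/st4.png",np.hstack([cv2.resize(a[60:300,225:405],(400,533)),cv2.resize(b[80:320,145:325],(400,533))]))
E
```

```text
7.225 [0.4775 0.0136 0.4951] [-0.0004  0.3181  0.9481 -0.0001] [-0.0935  0.1013 -0.4507] 0.06020907571363078
```

View pics/st4.png

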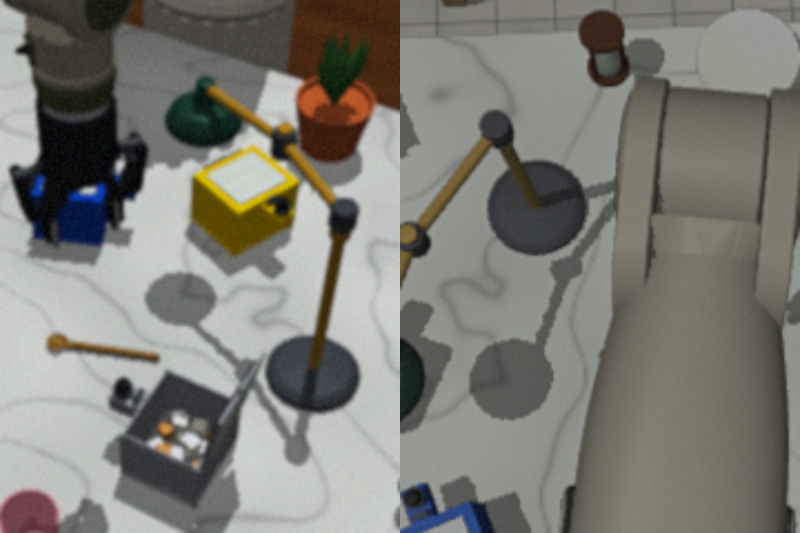

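The lid is fully open, leaning back in the scene crop at (250,380), with the sugar visible inside. Next I move over the elbow, descend around it and take a wrist view to check.

>>> carry_out([
  {"jaw":0.4,"tx":1.83,"ty":5.75,"tz":0,"wx":0,"wy":0,"wz":0},
  {"jaw":0.4,"tx":1.83,"ty":5.75,"tz":0,"wx":0,"wy":0,"wz":0},
  {"jaw":0.4,"tx":1.83,"ty":5.75,"tz":0,"wx":0,"wy":0,"wz":0},
  {"jaw":0.4,"tx":1.83,"ty":5.75,"tz":0,"wx":0,"wy":0,"wz":0},
  {"jaw":0.4,"tx":1.83,"ty":5.75,"tz":0,"wx":0,"wy":0,"wz":0},
  {"jaw":0.4,"tx":0,"ty":0,"tz":0,"wx":0,"wy":0,"wz":0},
  {"jaw":0.4,"tx":0,"ty":0,"tz":0,"wx":0,"wy":0,"wz":0},
])

```text
clock: 8.2
tcp_pos: [0.5786, 0.2981, 0.4944]
orientation: [-0.001, 0.318, 0.948, -0.001]
wrist_force: [-0.7, -0.0, -0.0]
finger_gap: 0.0597
```

```bash
python3 - <<'E'
from h import *
from workcell import get_state
import pickle
np.set_printoptions(precision=4,suppress=True)
s=get_state();print(s['clock'],s['tcp_pos'],s['orientation'],s['wrist_force'],s['finger_gap'],s['joint_pos'])
pickle.dump(eyes.calibration("wrist"),open("w5.pkl","wb"))
cv2.imwrite("pics/w5.png",eyes.read_camera("wrist"))
E
```

```text
8.2 [0.5786 0.2981 0.4944] [-0.0005  0.3179  0.9481 -0.0007] [-0.6721 -0.0327 -0.0076] 0.05972897370527276 [ 0.3526  0.4786  0.5097  1.6035 -0.0004  0.9997]
```

View pics/w5.png

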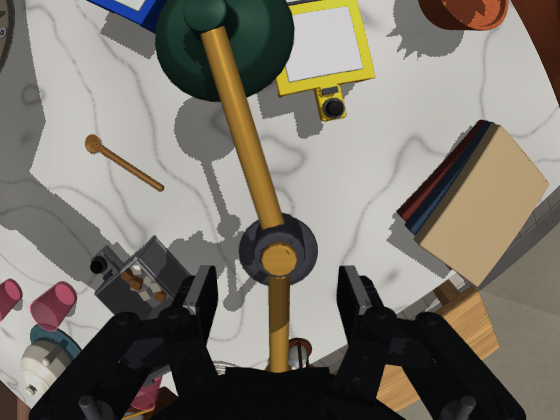

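The elbow, at (279,258), sits midway between the jaws and lies in line with the arm.

```bash
python3 - <<'E'
from h import *
import pickle
np.set_printoptions(precision=4,suppress=True)
c=pickle.load(open("w5.pkl","rb"))
for p,z in(((279,259),.305),((278,249),.29),((207,12),.263),):print(plane("wrist",p,z,c))
print(tri(ray("wrist",(279,258),c),ray("top",tc(212,248))))
E
```

```text
[0.5786 0.299  0.305 ]
[0.5791 0.298  0.29  ]
[0.4377 0.3499 0.263 ]
(array([0.5789, 0.2982, 0.3016]), [np.float64(0.0005619381094918131), np.float64(0.0005619381094919215)])
```

>>> carry_out([
  {"jaw":0.4,"tx":0,"ty":0,"tz":2.4,"wx":0,"wy":0,"wz":0},
  {"jaw":0.4,"tx":0,"ty":0,"tz":2,"wx":0,"wy":0,"wz":0},
  {"jaw":0.4,"tx":0,"ty":0,"tz":2,"wx":0,"wy":0,"wz":0},
  {"jaw":-0.1,"tx":0,"ty":0,"tz":0,"wx":0,"wy":0,"wz":0},
  {"jaw":-0.1,"tx":0,"ty":0,"tz":0,"wx":0,"wy":0,"wz":0},
  {"jaw":-0.1,"tx":0,"ty":0,"tz":0,"wx":0,"wy":0,"wz":0},
])

```text
clock: 9.0
tcp_pos: [0.5788, 0.2975, 0.4327]
orientation: [0.001, 0.319, 0.948, 0.001]
wrist_force: [-0.5, 0.3, -1.2]
finger_gap: 0.0383
```

>>> carry_out([
  {"jaw":-0.1,"tx":-0.03,"ty":-0.98,"tz":0,"wx":0,"wy":0,"wz":-4},
  {"jaw":-0.1,"tx":-0.03,"ty":-0.98,"tz":0,"wx":0,"wy":0,"wz":-4},
  {"jaw":-0.1,"tx":-0.03,"ty":-0.98,"tz":0,"wx":0,"wy":0,"wz":-4},
  {"jaw":-0.1,"tx":-0.03,"ty":-0.98,"tz":0,"wx":0,"wy":0,"wz":-4},
])

```text
clock: 9.5
tcp_pos: [0.5604, 0.2645, 0.4322]
orientation: [0.002, 0.182, 0.983, 0.002]
wrist_force: [4.9, 3.5, -1.7]
finger_gap: 0.0383
```

```bash
python3 - <<'E'
from h import *
from workcell import get_state
import pickle
np.set_printoptions(precision=4,suppress=True)
s=get_state();print(s['clock'],s['tcp_pos'],s['orientation'],s['wrist_force'],s['finger_gap'],s['joint_pos'])
t=s['tcp_pos'];print(np.hypot(t[0]-.69,t[1]-.213),np.degrees(np.arctan2(t[1]-.213,t[0]-.69)),2*np.degrees(np.arctan2(s['orientation'][2],s['orientation'][1])))
cv2.imwrite("pics/w6.png",eyes.read_camera("wrist"))
E
```

```text
9.5 [0.5604 0.2645 0.4322] [0.0019 0.1825 0.9832 0.0018] [ 4.8847  3.5091 -1.738 ] 0.038282706294516765 [0.3112 0.3961 0.232  1.4017 0.0014 0.6782]
0.13946274081402005 158.34474386490388 158.9748442959872
```

View pics/w6.png

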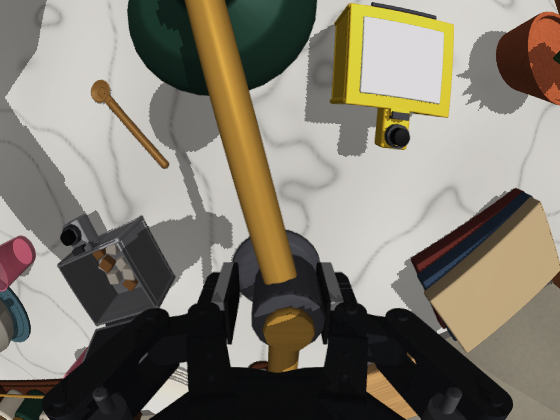

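The right pad pushes the elbow, at (288,310), with about 6 N, and the boom comes along unbent. I'll continue the arc.

>>> carry_out([
  {"jaw":-0.1,"tx":-0.03,"ty":-0.98,"tz":0,"wx":0,"wy":0,"wz":-4},
  {"jaw":-0.1,"tx":-0.03,"ty":-0.98,"tz":0,"wx":0,"wy":0,"wz":-4},
  {"jaw":-0.1,"tx":-0.03,"ty":-0.98,"tz":0,"wx":0,"wy":0,"wz":-4},
  {"jaw":-0.1,"tx":-0.03,"ty":-0.98,"tz":0,"wx":0,"wy":0,"wz":-4},
  {"jaw":-0.1,"tx":-0.03,"ty":-0.98,"tz":0,"wx":0,"wy":0,"wz":-4},
  {"jaw":-0.1,"tx":-0.03,"ty":-0.98,"tz":0,"wx":0,"wy":0,"wz":-4},
  {"jaw":-0.1,"tx":-0.03,"ty":-0.98,"tz":0,"wx":0,"wy":0,"wz":-4},
  {"jaw":-0.1,"tx":-0.03,"ty":-0.98,"tz":0,"wx":0,"wy":0,"wz":-4},
  {"jaw":-0.1,"tx":-0.03,"ty":-0.98,"tz":0,"wx":0,"wy":0,"wz":-4},
  {"jaw":-0.1,"tx":-0.03,"ty":-0.98,"tz":0,"wx":0,"wy":0,"wz":-4},
  {"jaw":-0.1,"tx":-0.03,"ty":-0.98,"tz":0,"wx":0,"wy":0,"wz":-4},
  {"jaw":-0.1,"tx":0,"ty":0,"tz":0,"wx":0,"wy":0,"wz":0},
])

```text
clock: 11.05
tcp_pos: [0.5608, 0.1586, 0.4321]
orientation: [0.001, -0.197, 0.98, 0.0]
wrist_force: [-0.5, -0.5, -0.1]
finger_gap: 0.0384
```

```bash
cat > look.py <<'E'
import sys,pickle
from h import *
from workcell import get_state
np.set_printoptions(precision=4,suppress=True)
k=sys.argv[1]
s=get_state();print(s['clock'],s['tcp_pos'],s['orientation'],s['wrist_force'],s['finger_gap'],s['joint_pos'])
t=s['tcp_pos'];print(np.hypot(t[0]-.69,t[1]-.213),np.degrees(np.arctan2(t[1]-.213,t[0]-.69))%360,2*np.degrees(np.arctan2(s['orientation'][2],s['orientation'][1]))%360)
for n in sys.argv[2:]:
    pickle.dump(eyes.calibration(n),open(f"c{n}{k}.pkl","wb"))
    cv2.imwrite(f"pics/{n}{k}.png",eyes.read_camera(n))
E
python3 look.py 7 wrist scene top
```

```text
11.05 [0.5608 0.1586 0.4321] [ 0.0008 -0.197   0.9804  0.    ] [-0.4543 -0.4733 -0.0565] 0.038373223006372775 [ 0.1379  0.3226  0.1257  1.3723  0.0002 -0.2587]
0.14019469174410673 202.82257050705329 202.72488556968682
```

View pics/wrist7.png

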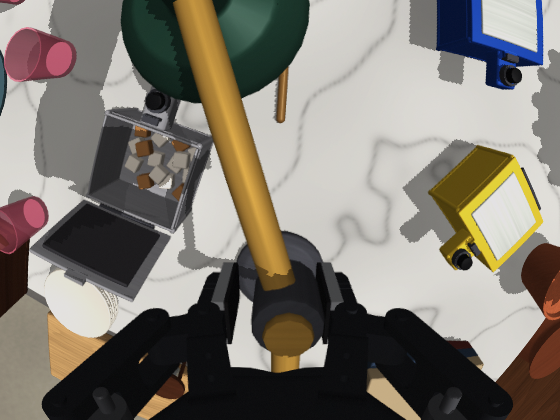

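View pics/scene7.png

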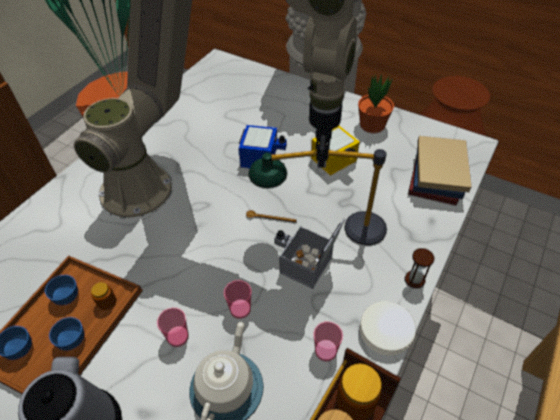

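View pics/top7.png

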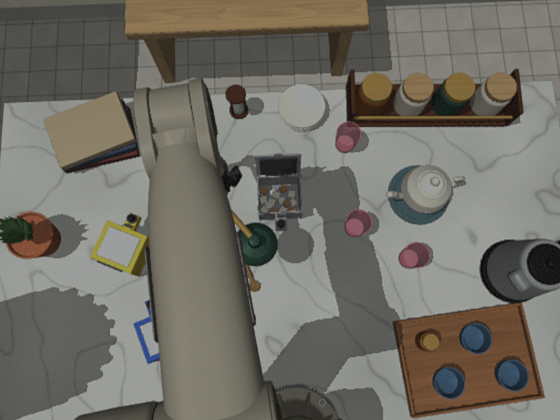

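```bash
python3 - <<'E'
from h import *
import pickle
np.set_printoptions(precision=4,suppress=True)
c=pickle.load(open("cwrist7.pkl","rb"))
for p,z in(((289,332),.305),((289,330),.301)):
    e=plane("wrist",p,z,c);print(e,np.hypot(e[0]-.69,e[1]-.213),np.degrees(np.arctan2(e[1]-.213,e[0]-.69))%360)
def sol(post,tgt,l=.14):
    d=np.array(tgt)-post;D=np.hypot(*d);a=np.degrees(np.arctan2(d[1],d[0]))%360;h=np.degrees(np.arccos(D/2/l));return a-h,a+h
for post in((.69,.213),(.692,.2123),(.6885,.2127)):
    print(sol(np.array(post),(.5985,.0143)))
E
```

```text
[0.5585 0.1615 0.305 ] 0.14120617772308244 201.39776291854122
[0.5606 0.1625 0.301 ] 0.13891512317734836 201.30570952314923
(np.float64(206.65119933233797), np.float64(283.8973021782953))
(np.float64(206.16841327444652), np.float64(283.2761422544475))
(np.float64(206.68359753206096), np.float64(284.51555531173847))
```

>>> carry_out([
  {"jaw":-0.1,"tx":-0.03,"ty":-0.98,"tz":0,"wx":0,"wy":0,"wz":-4},
  {"jaw":-0.1,"tx":0,"ty":-0.28,"tz":0,"wx":0,"wy":0,"wz":-1.1},
  {"jaw":-0.1,"tx":0,"ty":0,"tz":0,"wx":0,"wy":0,"wz":0},
  {"jaw":-0.1,"tx":0,"ty":0.35,"tz":0,"wx":0,"wy":0,"wz":0},
  {"jaw":0.4,"tx":0,"ty":0,"tz":0,"wx":0,"wy":0,"wz":0},
  {"jaw":0.4,"tx":0,"ty":0,"tz":0,"wx":0,"wy":0,"wz":0},
  {"jaw":0.4,"tx":0,"ty":0,"tz":-2,"wx":0,"wy":0,"wz":0},
  {"jaw":0.4,"tx":0,"ty":0,"tz":-4,"wx":0,"wy":0,"wz":0},
  {"jaw":0.4,"tx":0,"ty":0,"tz":-1,"wx":0,"wy":0,"wz":0},
  {"jaw":0.4,"tx":0,"ty":0,"tz":0,"wx":0,"wy":0,"wz":0},
])

```text
clock: 12.45
tcp_pos: [0.5644, 0.1502, 0.5015]
orientation: [0.001, -0.241, 0.971, -0.0]
wrist_force: [0.1, 0.1, 0.8]
finger_gap: 0.06
```

```bash
python3 look.py 8 wrist scene
```

```text
12.45 [0.5644 0.1502 0.5015] [ 0.0007 -0.241   0.9705 -0.0002] [0.1164 0.1388 0.7568] 0.05995301457000717 [ 0.1227  0.3286  0.3025  1.5432 -0.0003 -0.3641]
0.14044601004537605 206.578642507539 207.88775355422055
```

View pics/wrist8.png

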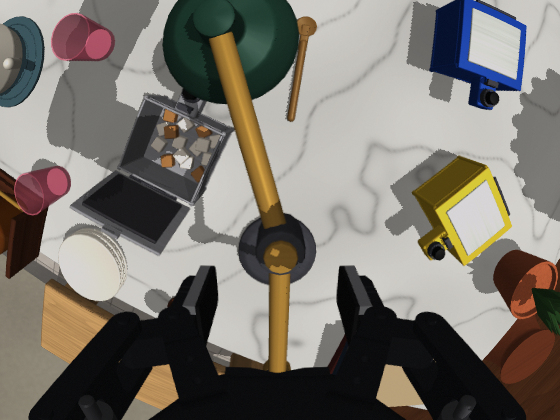

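```bash
python3 - <<'E'
from h import *
import pickle
np.set_printoptions(precision=4,suppress=True)
c=pickle.load(open("cwrist8.pkl","rb"))
e=plane("wrist",(280.5,257),.304,c);print("elbow",e,np.hypot(e[0]-.69,e[1]-.213),np.degrees(np.arctan2(e[1]-.213,e[0]-.69))%360)
a=plane("wrist",(222.5,37),.285,c);b=plane("wrist",(270,214),.285,c);print(a,b,"boom dir",np.degrees(np.arctan2(*(a-b)[1::-1]))%360)
# tin mouth rim corners, z .085: near/far seen
for p in((232,130),(147,95)):print("rim",plane("wrist",p,.085,c))
e=e[:2]
for t in((.5985,.0143),(.600,.014)):
    d=np.array(t)-e;print("need dir",np.degrees(np.arctan2(d[1],d[0]))%360,np.hypot(*d))
E
```

```text
elbow [0.5657 0.1518 0.304 ] 0.1385708191442181 206.19553723660079
[0.4704 0.0644 0.285 ] [0.5513 0.1371 0.285 ] boom dir 221.9809009561963
rim [0.5423 0.0768 0.085 ]
rim [ 0.5488 -0.0397  0.085 ]
need dir 283.4293109628725 0.14139602068007243
need dir 283.9897257806683 0.14204298066017607
```

Measured elbow: (0.5655, 0.151), arm at 206.3°, where 206.5° is wanted. The boom points to 222° and needs about 283.7°. Next I straddle the boom 80 mm from the elbow.

>>> carry_out([
  {"jaw":0.4,"tx":0,"ty":0,"tz":0,"wx":0,"wy":0,"wz":-7},
  {"jaw":0.4,"tx":0,"ty":0,"tz":0,"wx":0,"wy":0,"wz":-7.1},
  {"jaw":0.4,"tx":3.9,"ty":0,"tz":0,"wx":0,"wy":0,"wz":0},
  {"jaw":0.4,"tx":3.9,"ty":0,"tz":0,"wx":0,"wy":0,"wz":0},
  {"jaw":0.4,"tx":0,"ty":0,"tz":0,"wx":0,"wy":0,"wz":0},
  {"jaw":0.4,"tx":0,"ty":0,"tz":3,"wx":0,"wy":0,"wz":0},
  {"jaw":0.4,"tx":0,"ty":0,"tz":2.5,"wx":0,"wy":0,"wz":0},
  {"jaw":0.4,"tx":0,"ty":0,"tz":1.6,"wx":0,"wy":0,"wz":0},
  {"jaw":-0.4,"tx":0,"ty":0,"tz":0,"wx":0,"wy":0,"wz":0},
  {"jaw":-0.4,"tx":0,"ty":0,"tz":0,"wx":0,"wy":0,"wz":0},
  {"jaw":-0.4,"tx":0,"ty":0,"tz":0,"wx":0,"wy":0,"wz":0},
])

```text
clock: 13.92
tcp_pos: [0.5066, 0.0982, 0.4309]
orientation: [0.001, -0.358, 0.934, -0.0]
wrist_force: [0.7, -0.7, 0.4]
finger_gap: 0.0256
```

```bash
python3 look.py 9 wrist
```

```text
13.925 [0.5066 0.0982 0.4309] [ 0.0006 -0.3585  0.9335 -0.0002] [ 0.7099 -0.7385  0.3883] 0.02558053890626383 [ 0.0359  0.1912 -0.0506  1.3277 -0.0001 -0.6974]
0.21634808893059954 212.03909098120087 222.0148659246649
```

View pics/wrist9.png

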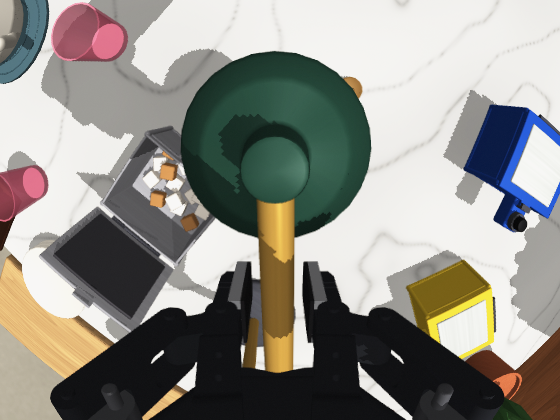

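The boom is between the pads, along column 277, with the shade centred ahead. I'll swing it round the elbow.

>>> carry_out([
  {"jaw":-0.4,"tx":-0.02,"ty":-0.56,"tz":0,"wx":0,"wy":0,"wz":-4},
  {"jaw":-0.4,"tx":-0.02,"ty":-0.56,"tz":0,"wx":0,"wy":0,"wz":-4},
  {"jaw":-0.4,"tx":-0.02,"ty":-0.56,"tz":0,"wx":0,"wy":0,"wz":-4},
  {"jaw":-0.4,"tx":-0.02,"ty":-0.56,"tz":0,"wx":0,"wy":0,"wz":-4},
  {"jaw":-0.4,"tx":-0.02,"ty":-0.56,"tz":0,"wx":0,"wy":0,"wz":-4},
  {"jaw":-0.4,"tx":-0.02,"ty":-0.56,"tz":0,"wx":0,"wy":0,"wz":-4},
  {"jaw":-0.4,"tx":-0.02,"ty":-0.56,"tz":0,"wx":0,"wy":0,"wz":-4},
  {"jaw":-0.4,"tx":-0.02,"ty":-0.56,"tz":0,"wx":0,"wy":0,"wz":-4},
  {"jaw":-0.4,"tx":-0.02,"ty":-0.56,"tz":0,"wx":0,"wy":0,"wz":-4},
  {"jaw":-0.4,"tx":-0.02,"ty":-0.56,"tz":0,"wx":0,"wy":0,"wz":-4},
  {"jaw":-0.4,"tx":-0.02,"ty":-0.56,"tz":0,"wx":0,"wy":0,"wz":-4},
  {"jaw":-0.4,"tx":-0.02,"ty":-0.56,"tz":0,"wx":0,"wy":0,"wz":-4},
  {"jaw":-0.4,"tx":-0.02,"ty":-0.56,"tz":0,"wx":0,"wy":0,"wz":-4},
  {"jaw":-0.4,"tx":-0.02,"ty":-0.56,"tz":0,"wx":0,"wy":0,"wz":-4},
  {"jaw":-0.4,"tx":0,"ty":0,"tz":0,"wx":0,"wy":0,"wz":0},
])

```text
clock: 15.85
tcp_pos: [0.5773, 0.0725, 0.4305]
orientation: [-0.0, 0.755, -0.656, 0.0]
wrist_force: [-0.5, -0.6, 0.1]
finger_gap: 0.0256
```

```bash
python3 look.py 10 wrist scene
```

```text
15.85 [0.5773 0.0725 0.4305] [-0.0001  0.7546 -0.6562  0.0003] [-0.4966 -0.6243  0.0628] 0.025629465917853353 [-0.0131  0.3215  0.1202  1.369  -0.0001 -1.723 ]
0.180141203488837 231.27934495003677 277.9736969193308
```

View pics/wrist10.png

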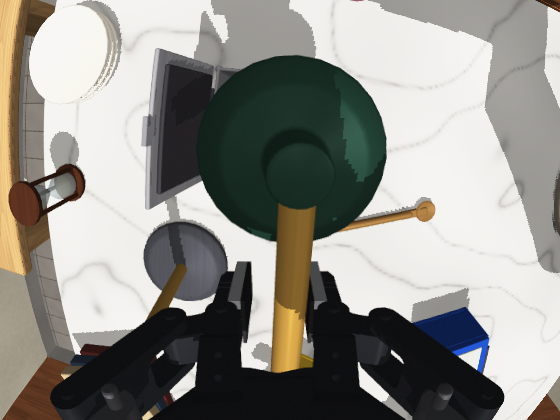

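View pics/scene10.png

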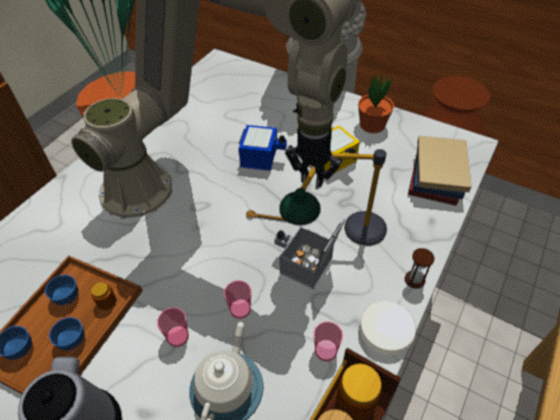

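```bash
cat > shade.py <<'E'
import sys,pickle
from h import *
np.set_printoptions(precision=4,suppress=True)
def shade(k,n="wrist",z=.233):
    c=pickle.load(open(f"c{n}{k}.pkl","rb"))
    im=cv2.imread(f"pics/{n}{k}.png").astype(int);b,g,r=im[...,0],im[...,1],im[...,2]
    m=((g>r+6)&(g>b)&(g<130)).astype(np.uint8);m=cv2.morphologyEx(m,cv2.MORPH_OPEN,np.ones((3,3),np.uint8))
    K,l,st,ce=cv2.connectedComponentsWithStats(m);i=1+np.argmax(st[1:,4])
    cs=max(cv2.findContours((l==i).astype(np.uint8),cv2.RETR_EXTERNAL,cv2.CHAIN_APPROX_NONE)[0],key=len)
    h=cv2.convexHull(cs)[:,0]
    P=np.array([plane(n,p,z,c)[:2] for p in h],np.float32)
    (x,y),R=cv2.minEnclosingCircle(P*1000)
    return st[i],np.array([x,y])/1000,R
if __name__=="__main__":
    s=shade(sys.argv[1],sys.argv[2]);print(s)
    e=np.array([.5655,.1512]);d=s[1]-e;print("dir",np.degrees(np.arctan2(d[1],d[0]))%360,np.hypot(*d))
E
python3 shade.py 9 wrist; python3 shade.py 10 wrist;python3 shade.py 8 wrist
```

```text
(array([  181,    51,   190,   186, 26555], dtype=int32), array([0.4631, 0.0561]), 50.735076904296875)
dir 222.8713769248092 0.13978609973815034
(array([  196,    55,   190,   186, 26585], dtype=int32), array([0.5783, 0.0127]), 51.04955291748047)
dir 275.2637254733463 0.13912983299879944
(array([  163,     0,   136,   104, 10085], dtype=int32), array([0.4623, 0.055 ]), 50.88687515258789)
dir 223.0040808884857 0.14110811105196086
```

>>> carry_out([
  {"jaw":-0.4,"tx":-0.02,"ty":-0.56,"tz":0,"wx":0,"wy":0,"wz":-4},
  {"jaw":-0.4,"tx":-0.02,"ty":-0.56,"tz":0,"wx":0,"wy":0,"wz":-4},
  {"jaw":-0.4,"tx":0,"ty":0,"tz":0,"wx":0,"wy":0,"wz":0},
])

```text
clock: 16.32
tcp_pos: [0.5881, 0.0747, 0.4303]
orientation: [-0.0, 0.798, -0.602, 0.0]
wrist_force: [0.2, -0.8, 1.0]
finger_gap: 0.0257
```

```bash
python3 look.py 11 wrist; python3 shade.py 11 wrist
```

```text
16.325 [0.5881 0.0747 0.4303] [-0.      0.7982 -0.6024  0.0002] [ 0.1792 -0.827   1.002 ] 0.025717069706350387 [-0.009   0.3437  0.1512  1.3779 -0.0002 -1.8577]
0.1717995078588314 233.61994316298447 285.92126799245517
(array([  197,    56,   190,   186, 26634], dtype=int32), array([0.5971, 0.0158]), 50.966331481933594)
dir 283.13992295703355 0.13906398787928403
```

>>> carry_out([
  {"jaw":-0.4,"tx":0,"ty":0.5,"tz":0,"wx":0,"wy":0,"wz":0},
  {"jaw":0.3,"tx":0,"ty":0,"tz":0,"wx":0,"wy":0,"wz":0},
  {"jaw":0.3,"tx":0,"ty":0,"tz":0,"wx":0,"wy":0,"wz":0},
  {"jaw":0.3,"tx":0,"ty":0,"tz":-3,"wx":0,"wy":0,"wz":0},
  {"jaw":0.3,"tx":0,"ty":0,"tz":-4,"wx":0,"wy":0,"wz":0},
  {"jaw":0.3,"tx":0,"ty":0,"tz":-2.5,"wx":0,"wy":0,"wz":0},
  {"jaw":0.3,"tx":4.87,"ty":3.77,"tz":0,"wx":0,"wy":0,"wz":0},
  {"jaw":0.3,"tx":4.87,"ty":3.77,"tz":0,"wx":0,"wy":0,"wz":0},
  {"jaw":0.3,"tx":4.87,"ty":3.77,"tz":0,"wx":0,"wy":0,"wz":0},
  {"jaw":0.3,"tx":4.87,"ty":3.77,"tz":0,"wx":0,"wy":0,"wz":0},
  {"jaw":0.3,"tx":4.87,"ty":3.77,"tz":0,"wx":0,"wy":0,"wz":0},
  {"jaw":0.3,"tx":4.87,"ty":3.77,"tz":0,"wx":0,"wy":0,"wz":0},
  {"jaw":0.3,"tx":4.87,"ty":3.77,"tz":0,"wx":0,"wy":0,"wz":0},
  {"jaw":0.3,"tx":0,"ty":0,"tz":0,"wx":0,"wy":0,"wz":0},
])

```text
clock: 18.12
tcp_pos: [0.4219, -0.3309, 0.5245]
orientation: [0.0, 0.797, -0.605, -0.0]
wrist_force: [-0.2, 0.3, 0.3]
finger_gap: 0.0554
```

```bash
python3 look.py 12 scene top; python3 shade.py 12 scene; python3 shade.py 12 top; python3 - <<'E'
import cv2,numpy as np
a=cv2.imread("pics/scene12.png");b=cv2.imread("pics/top12.png")
cv2.imwrite("pics/st12.png",np.hstack([cv2.resize(a[130:300,245:405],(400,425),interpolation=2),cv2.resize(b[120:290,175:335],(400,425),interpolation=2)]))
E
```

```text
18.125 [ 0.4219 -0.3309  0.5245] [ 0.0003  0.7966 -0.6045 -0.0002] [-0.1586  0.2873  0.2774] 0.055412640507262884 [-0.8147  0.2348  0.2316  1.5678 -0.0007 -2.658 ]
0.6064078089868308 243.76255317049086 285.61245411434675
(array([ 287,  190,   41,   37, 1068], dtype=int32), array([0.5955, 0.0231]), 57.15144348144531)
dir 283.16950167385386 0.13158534133498231
(array([ 260,  160,   40,   41, 1220], dtype=int32), array([0.5971, 0.0168]), 50.01251983642578)
dir 283.2418325927591 0.13805981310479645
```

View pics/st12.png

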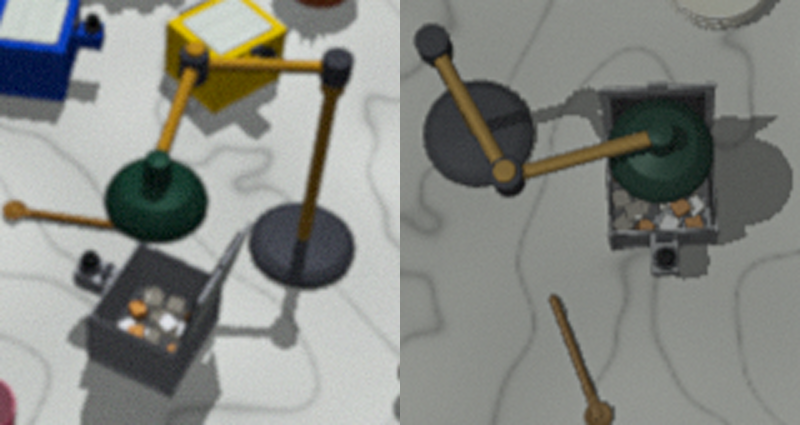

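View pics/top12.png

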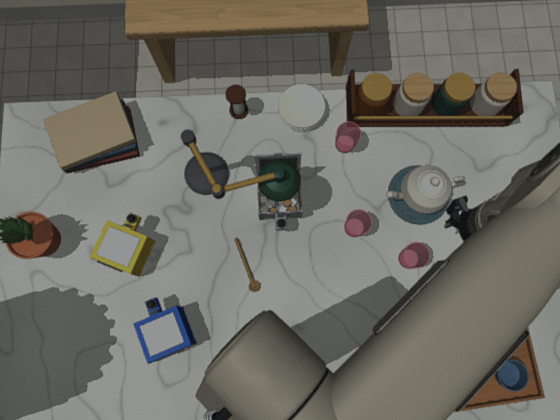

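```bash
python3 - <<'E'
from h import *
np.set_printoptions(precision=4,suppress=True)
a=cv2.imread("pics/top0.png");b=cv2.imread("pics/top12.png")
T=a[214:234,270:294];r=cv2.matchTemplate(b[208:240,264:300],T,cv2.TM_CCOEFF_NORMED);print("btn shift",np.array(cv2.minMaxLoc(r)[3])-6,r.max()); 
np.set_printoptions(precision=2);i=cv2.minMaxLoc(r)[3];print(r[i[1]-1:i[1]+2,i[0]-1:i[0]+2])
s0=cv2.imread("pics/scene0.png");s1=cv2.imread("pics/scene12.png")
r=cv2.matchTemplate(s1[224:292,269:315],s0[230:286,275:309],cv2.TM_CCOEFF_NORMED);print(np.array(cv2.minMaxLoc(r)[3])-6,r.max())
cv2.imwrite("pics/t12z.png",np.hstack([cv2.resize(a[165:240,250:310],(400,500),interpolation=2),cv2.resize(b[165:240,250:310],(400,500),interpolation=2)]))
E
```

```text
btn shift [ 0 -1] 0.980308
[[0.82 0.88 0.84]
 [0.92 0.98 0.93]
 [0.84 0.88 0.83]]
[2 1] 0.32635412
```

View pics/t12z.png

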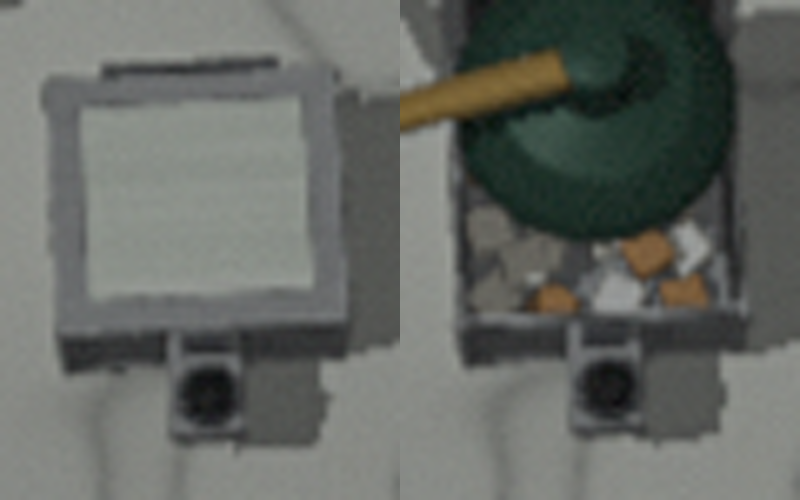

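```bash
python3 - <<'E'
from h import *
np.set_printoptions(precision=4,suppress=True)
f=lambda x,y:(250+x/6.667-.5+.075,165+y/6.667-.5+.075)
for n,p,z in(("btn0",(208,392),.102),("btn12",(209,388),.102),("fl0",(62,328),.09),("fr0",(347,318),.09),("fl12",(62,325),.085),("fr12",(346,316),.085),("side mid L",(55,180),.085),("R",(337,180),.085)):print(n,plane("top",f(*p),z))
# post/elbow now
E
```

```text
btn0 [0.5183 0.0146 0.102 ]
btn12 [0.5198 0.0142 0.102 ]
fl0 [0.5482 0.0697 0.09  ]
fr0 [ 0.5472 -0.0405  0.09  ]
fl12 [0.5504 0.0698 0.085 ]
fr12 [ 0.549  -0.0405  0.085 ]
side mid L [0.6084 0.0704 0.085 ]
R [ 0.6035 -0.0399  0.085 ]
```

Everything checks out: the shade's centre is within about 3 mm of the tin's mouth, the lid is open and the arm is clear. Handing in.

```bash
python3 -c "
from workcell import env,get_state
print(get_state()['clock'],get_state()['qvel'].round(3)); print(env.hand_in())"
```

```text
18.225 [ 0.042 -0.014 -0.006  0.002  0.001 -0.002]
the job is handed in; nothing more can be done
None
```

The sugar tin is open and the lamp's shade is centred over it; I handed the job in at 18.2 s of the 64 s allowed. I pressed the stainless tin's button with closed fingertips and the lid sprang fully open. Then I swung the lamp's arm by its elbow to about 206°, and the boom about its elbow to about 283°.

**Last checks:**
- **Shade:** the top view puts its centre at about (0.597, 0.016) and the tin's mouth at about (0.5995, 0.0147), so it is roughly 3 mm off centre. The wrist view agreed with the top view. The scene view gave (0.5955, 0.023), but its circle fitted badly (57 mm radius against a true 50 mm), so I did not use it.
- **Tin:** it seems to have shifted 1–2 mm in +x during the press. That is about the accuracy of the measurement. A second match in the scene view correlated too poorly (0.33) to settle it.
- **Other things:** the teapot, trivet, glasses and spoon look unmoved in the last picture, though I did not measure them. The gripper ended clear of everything.

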